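# Walk the dry box home into its bay and shut the keeper

### The job

Put the grey dry box away in its bay: it is too heavy and wide to lift, so walk it forward over the bench by pushing the two black rubber bumpers on its near corners in turn, a little at a time, left first, then right, then left, then right and so on, never letting it slew more than about 20 degrees from square with the bay, until it stands square and fully home against the back stop. Then swing the keeper bar across in front of it until it is fully shut. Keep off the gauge panel between the bumpers, and leave the pigment jar and the glasses case beside the bay where they are.

Things in the scene. Friction and masses are not known exactly. Their poses are not given: they have to be found in the camera images.
- bay: Aluminium docking bay fixed to the bench, open to the robot. Origin on the bench exactly under the dry box's origin when that is fully home; x points inward (the way the box goes), y left. Back stop 52 mm high with rubber buffers, faces at x = +55 mm; side rails 40 mm high, inner faces at y = +-116 mm, from x = -11 mm inward; before them mouths flaring out to y = +-140 mm at x = -56 mm.
- dry_box: Grey closed box, flat base, 110 mm deep (x), 200 wide (y), 57 high, about 1.7 kg; origin at the centre of its underside; x points away from its front (the face with bumpers and gauge, nearest the robot), y to its left. Starts 110 to 150 mm out of the bay, roughly in line. It slides on the bench under 5 to 16 N; pushed on one bumper it turns, the other end staying nearly in place.
- bumper_left: Black rubber block on the left end of the box's front, 36 mm wide, 40 mm high (from 7 to 47 mm above the bench), standing 10 mm out of the front. Origin at the centre of its near face, which is 65 mm in front of and 80 mm to the left of the box's origin, 27 mm above the bench; axes as the box's.
- bumper_right: The same on the right end: origin at the centre of its near face, 65 mm in front of and 80 mm to the right of the box's origin, 27 mm above the bench; axes as the box's.
- gauge: Black gauge panel with two round white dials in the middle of the box's front, between the bumpers: 104 mm wide, 38 mm high, its near face 5 mm behind those of the bumpers. Origin at the centre of its near face, 24.5 mm above the bench. Must not be touched.
- keeper (a joint): Angle of the keeper bar on its upright pivot, rad: 0 = shut (bar across the front of the bay, pointing along the bay's -y, its end at a catch 62 mm high at bay x -89 to -63, y -141 to -163 mm); pi/2 = pointing along the bay's -x; starts 2.1 to 2.5, stop at 2.6. To shut it, sweep it anticlockwise as seen from above. It stays where left (friction 0.12 Nm).
- keeper_pivot (a point): Pivot of the keeper bar, on a post 30 mm wide at bay x = -80, y = +152 mm; this point is at the bar's mid height, 44 mm above the bench. The bar is a straight steel flat 12 mm thick, 20 mm high (34 to 54 mm up), reaching 318 mm from the pivot. Shut, it passes 9 mm in front of the bumpers of a box that is home; a box not home blocks it.
- keeper_peg (a point): Centre of the upright black peg on top of the keeper bar, 190 mm from the pivot, 14 mm in diameter, reaching from 54 to 92 mm above the bench; this point is 73 mm above the bench.
- jar_centre (a point): Centre (27 mm up) of the pigment jar with a grey cap, 56 mm in diameter, 54 mm high, loose, standing to the right of the bay. Leave it alone.
- case_centre (a point): Centre (21 mm up) of the black glasses case, 162 x 60 x 42 mm, loose, lying to the left of the bay. Leave it alone.

How it is judged:
By the outcome, as a careful person would: the job done as asked, in the order asked, and still so for the second after the job is handed in, with the robot touching nothing.
It also fails if it takes over 72 s, if anything falls off the work surface, if the arm or the gripper's body presses on something with over 40 N, if the wrist force passes 120 N, or if a joint passes its speed limit or range.

### The arm

A 6-joint arm with a two-finger parallel gripper is mounted at the origin on a cart in front of the work surface, level with it; the furniture and walls round the work are solid. World frame = base frame: x ahead of the robot, y to its left, z up, the work surface at z = 0. Lengths are in m, angles in rad, forces in N, time in s.
With the tool pointing down it reaches from about 0.35 to 1 m from the base axis. Payload 7.1 kg.
Tool frame: the origin (TCP) lies between the finger pads; the fingertips stand 22 mm ahead of it and the grasp point (between the pads) lies 3 mm ahead of it; z points along the fingers, y is the line along which they close (so a half turn about z gives the same grasp; the last joint's range is limited). The gripper opens to 85 mm and grips with 20 to 120 N. Pads are 22 mm wide; open, the fingers measure 114 mm over their backs; the gripper's body (76 mm by 85 mm) begins 54 mm behind the grasp point. The pads swing forward as they close: fully open they stand 13 mm farther back than shut.
Start: joints at [1.307, 0.423, 1.63, -0, 1.089, -0.019], TCP at [0.151, 0.606, 0.223] pointing down, gripper open.
Joint ranges: [-3, 3], [-0.9, 2.11], [0.09, 2.58], [-1.31, 4.45], [0.11, 2.69], [-2.54, 2.54]. Speed limits (rad/s): [2.39, 2.39, 3.01, 3.14, 3.14, 3.14].

### API

Orientations are given as a rotation vector (axis times angle).
In Python, from rig import manip gives the robot as it stands. The module is installed in compiled form; this text tells all that it offers. Calls block until the motion is done:
- manip.move_to(position, orientation): joint-space move of the TCP to a pose.
- manip.servo_line(position, orientation=None, rate=0.15): straight line of the TCP; orientation=None keeps the orientation; rate is the mean speed in m/s.
- manip.set_joints(angles): joint-space move.
- manip.command_gripper(opening, f_grip=None): finger opening in m; f_grip is the grip in N (None keeps the last); returns when the fingers have stopped.
- manip.hold(seconds).
- manip.solve_ik(position, orientation): joint angles nearest the present ones, or None.
- manip.camera(name): name is "side" or "top"; returns a dict with "image" (480x640x3 uint8, red, green, blue), "fx", "fy", "cx", "cy" (pixels), "cam_to_world" (4x4, takes a point from camera to world coordinates). Camera axes: x right, y down, z forward; pixel columns grow to the right and rows downward; lengths in m; the calibration is good to about 2 mm. A picture is of the moment at which its call begins. There is no depth.
A pose or a line that the arm cannot do raises manip.IKError and nothing moves.
- manip.sign_off(): hands the job in; it is judged then, once.
Readings, each from a call of its own:
- manip.get_time(): time.
- manip.get_joint_positions(): joint angles.
- manip.get_joint_vel(): joint speeds.
- manip.get_tau(): joint torques, N m.
- manip.get_position(): TCP position.
- manip.get_ee_rot(): TCP orientation.
- manip.get_contact_force(): force on the tool from outside, world axes, zero at the start.
- manip.get_torque(): the same for the moment, N m.
- manip.get_width(): finger opening in m.
- manip.get_grip_force(): force on a finger pad.
Only numpy, scipy, OpenCV 4.12 (cv2) and the standard library are available. Lean on these libraries where they do the work, as an engineer would, in place of code of your own. Each camera call takes 0.05 s, during which the arm holds its last target. There are 200 camera calls.

## Working session

There is one attempt and no reset: what is moved stays moved. The work goes in short steps, each a Python script; the robot and the scene stay as the last script left them, time stands still between calls to the robot, and variables do not carry over. Pictures are saved under pics/ and viewed, at most 10 in all, crops included, and the job is handed in when it is done.

```bash
mkdir -p pics; python3 - <<'E'
from rig import manip
import cv2,numpy as np
for n in ("top","side"):
    c=manip.camera(n); cv2.imwrite(f"pics/{n}0.png",c["image"][:,:,::-1]); print(n,c["fx"],c["fy"],c["cx"],c["cy"]); print(np.round(c["cam_to_world"],3))
print(manip.get_time(),manip.get_ee_rot(),manip.get_position())
E
```

```text
top 561.4620312935534 561.4620312935534 326.8845826991077 240.384817788678
[[ 0.028 -0.991  0.129  0.436]
 [-0.999 -0.032 -0.024 -0.138]
 [ 0.028 -0.128 -0.991  1.316]
 [ 0.     0.     0.     1.   ]]
side 478.44359516114736 478.44359516114736 325.81338963107606 241.84650518813905
[[-0.835 -0.354  0.421  0.226]
 [-0.55   0.549 -0.629  0.365]
 [-0.008 -0.757 -0.653  0.612]
 [ 0.     0.     0.     1.   ]]
0.1 [-3.83519204e-01 -3.11789694e+00  2.17916651e-03] [0.15130215 0.60588406 0.2218097 ]
```

View pics/top0.png

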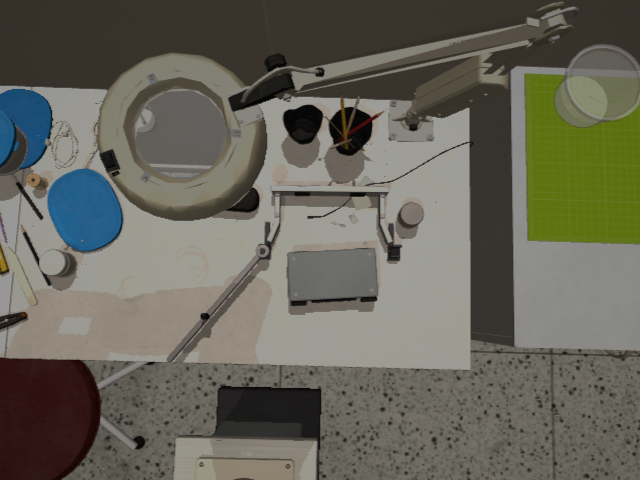

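View pics/side0.png

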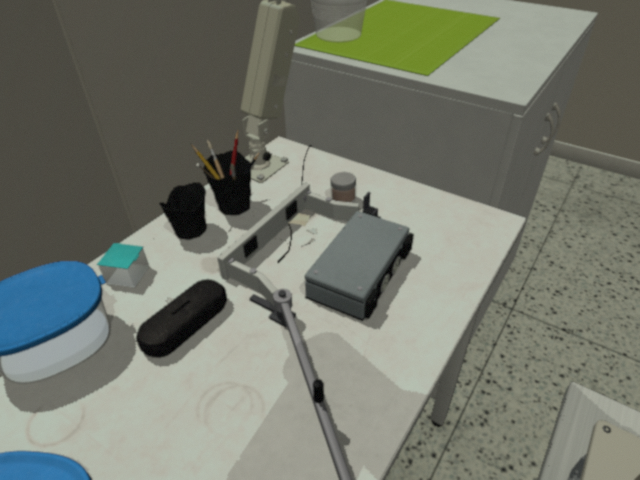

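The top view shows the box at about (332,274), with bumpers at (299,302) and (369,298). The bay back stop runs (272,188)–(388,190), the pivot is at (263,251), the catch at (394,253), and the bar runs to (172,360) with its peg at (205,316). The jar is at (411,213), and the case is partly under the lamp at (243,200). The side view agrees.

```bash
cat > h.py <<'E'
import cv2,numpy as np
def ray(c,u,v,z):
    T=np.array(c["cam_to_world"]); d=T[:3,:3]@np.array([(u-c["cx"])/c["fx"],(v-c["cy"])/c["fy"],1]); o=T[:3,3]
    return o+d*(z-o[2])/d[2]
def proj(c,p):
    T=np.array(c["cam_to_world"]); q=T[:3,:3].T@(np.asarray(p)-T[:3,3]); return np.array([c["fx"]*q[0]/q[2]+c["cx"],c["fy"]*q[1]/q[2]+c["cy"]])
def boxmask(im):
    h=cv2.cvtColor(im,cv2.COLOR_RGB2HSV); return h
E
python3 - <<'E'
from rig import manip
import cv2,numpy as np
from h import *
c=manip.camera("top"); im=c["image"]
for p in [(332,274),(310,265),(365,285),(330,189),(263,251),(394,253),(205,316),(320,300),(299,302),(230,280)]: print(p,im[p[1],p[0]])
cr=im[175:375,160:425][:,:,::-1]
cv2.imwrite("pics/crop1.png",cv2.resize(cr,None,fx=3,fy=3,interpolation=cv2.INTER_CUBIC))
np.savez("cam_top.npz",**c)
E
```

```text
(332, 274) [110 110 106]
(310, 265) [107 107 102]
(365, 285) [103 103  99]
(330, 189) [159 158 147]
(263, 251) [59 55 54]
(394, 253) [34 33 31]
(205, 316) [18 16 16]
(320, 300) [12 10 12]
(299, 302) [22 22 19]
(230, 280) [154 143 131]
```

View pics/crop1.png

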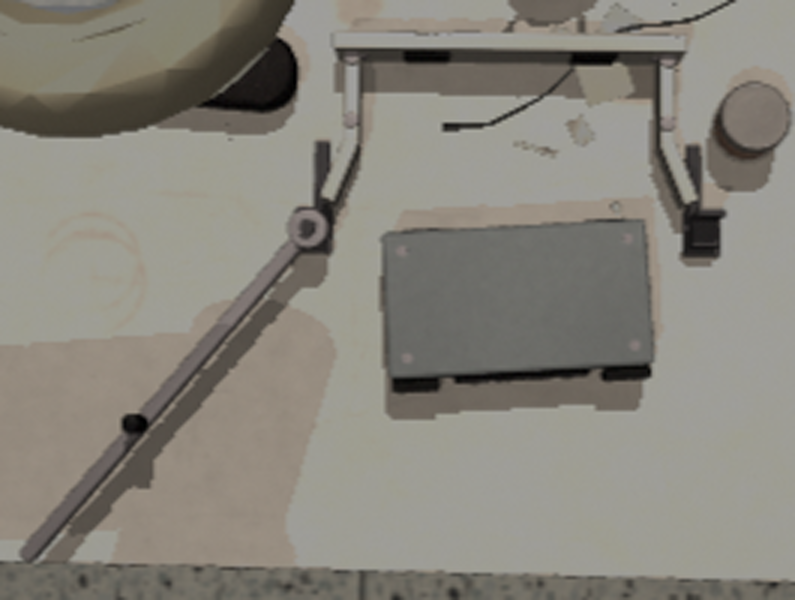

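The 3x crop (offset 160,175) shows the box's top corners at about (384,232), (642,218), (652,361) and (388,376). The pivot cap is at (308,228), the catch at (704,232), the peg at (133,422), and the back-stop top runs from (334,33) to (686,54).

```bash
cat >> h.py <<'E'
def box(c,show=False):
    """box origin xy and yaw from its grey lid (z=.057); lid found by colour near the middle of the grey area"""
    im=c["image"].astype(int); mx=im.max(2); mn=im.min(2)
    m=((mx>85)&(mx<127)&(mx-mn<12)).astype(np.uint8); m[:180]=0; m[345:]=0; m[:,:265]=0; m[:,:]*=1; m[:,405:]=0
    m=cv2.morphologyEx(m,cv2.MORPH_OPEN,np.ones((5,5),np.uint8))
    cs=max(cv2.findContours(m,cv2.RETR_EXTERNAL,cv2.CHAIN_APPROX_NONE)[0],key=cv2.contourArea)
    P=np.array([ray(c,u,v,.057)[:2] for u,v in cs[:,0]]).astype(np.float32)
    r=cv2.minAreaRect(P); b=cv2.boxPoints(r); e=[b[1]-b[0],b[2]-b[1]]; L=max(e,key=np.linalg.norm)
    if L[1]<0: L=-L
    return np.array(r[0]),np.arctan2(-L[0],L[1]),sorted(r[1])
E
python3 - <<'E'
from h import *
c=dict(np.load("cam_top.npz"))
print("box",box(c))
f=lambda u,v,z:np.round(ray(c,160+u/3,175+v/3,z),4)
print("corn",[f(*p,.057) for p in [(384,232),(642,218),(652,361),(388,376)]])
for n,u,v,z in [("pivot",308,228,.06),("catch TL",685,211,.062),("catch TR",722,211,.062),("peg",133,421,.092),("barend",30,555,.054),("stopTL",334,33,.052),("stopTR",686,38,.052),("stopBL",336,50,.052),("stopBR",684,54,.052),("bufL",428,62,.026),("bufR",594,64,.026),("jar",755,116,.054),("caseEnd",285,75,.03),("edge",300,560,0),("edgeR",795,580,0)]: print(n,f(u,v,z))
E
```

```text
box (array([ 0.52474046, -0.18144223]), np.float32(0.082184225), [0.10701460391283035, 0.19942481815814972])
corn [array([ 0.5695, -0.0812,  0.057 ]), array([ 0.5862, -0.2751,  0.057 ]), array([ 0.479 , -0.2845,  0.057 ]), array([ 0.4622, -0.0882,  0.057 ])]
pivot [ 0.5705 -0.0245  0.06  ]
catch TL [ 0.5919 -0.3069  0.062 ]
catch TR [ 0.5928 -0.3349  0.062 ]
peg [0.4242 0.0916 0.092 ]
barend [0.3248 0.168  0.054 ]
stopTL [ 0.7218 -0.0372  0.052 ]
stopTR [ 0.7272 -0.3071  0.052 ]
stopBL [ 0.7086 -0.0393  0.052 ]
stopBR [ 0.7146 -0.3058  0.052 ]
bufL [ 0.7071 -0.1091  0.026 ]
bufR [ 0.7099 -0.2388  0.026 ]
jar [ 0.6677 -0.3606  0.054 ]
caseEnd [0.6922 0.001  0.03  ]
edge [ 0.3216 -0.0239  0.    ]
edgeR [ 0.3164 -0.4042  0.    ]
```

```bash
cat >> h.py <<'E'
from rig import manip
from scipy.spatial.transform import Rotation as R
YAW=.021; O=np.array([.6525,-.174]); C,S=np.cos(YAW),np.sin(YAW); RB=np.array([[C,-S],[S,C]])
def w(x,y,z): return np.r_[O+RB@[x,y],z]          # bay -> world
def bay(p): return RB.T@(np.asarray(p)[:2]-O)
def ori(a):                                       # tool down, closing line along world angle a
    y=np.array([np.cos(a),np.sin(a),0]); z=np.array([0,0,-1.]); return R.from_matrix(np.c_[np.cross(y,z),y,z]).as_rotvec()
def F(): return RB.T@np.array(manip.get_contact_force())[:2]
E
python3 - <<'E'
from h import *
c=dict(np.load("cam_top.npz")); s=manip.camera("side")
for z in (.25,.35,.45,.55,.7):
    print(z,[np.round(np.r_[ray(c,u,v,z)[:2],proj(s,ray(c,u,v,z))],2) for u,v in [(182,219),(266,135)]])
E=ori(YAW)
print(manip.solve_ik(w(-.24,.078,.15),E),manip.solve_ik(w(-.08,.078,.037),E))
manip.command_gripper(0.0,60)
manip.move_to(w(-.24,.085,.15),E)
manip.servo_line(w(-.24,.085,.037),rate=.2)
print(manip.get_time(),manip.get_position(),manip.get_contact_force())
t=manip.camera("top"); cv2.imwrite("pics/top1.png",t["image"][:,:,::-1])
E
```

```text
0.25 [array([6.1000e-01, 1.1000e-01, 1.7278e+02, 2.4325e+02]), array([ 7.8000e-01, -4.0000e-02,  1.6927e+02,  1.4706e+02])]
0.35 [array([5.9000e-01, 9.0000e-02, 1.7982e+02, 1.6355e+02]), array([ 7.5000e-01, -5.0000e-02,  1.7462e+02,  8.5310e+01])]
0.45 [array([5.7000e-01, 7.0000e-02, 1.8868e+02, 6.3140e+01]), array([ 7.1000e-01, -6.0000e-02,  1.8134e+02,  7.9500e+00])]
0.55 [array([ 5.600e-01,  4.000e-02,  2.002e+02, -6.726e+01]), array([ 6.8000e-01, -7.0000e-02,  1.8999e+02, -9.1820e+01])]
0.7 [array([ 5.3000e-01,  1.0000e-02,  2.2578e+02, -3.5695e+02]), array([ 6.3000e-01, -8.0000e-02,  2.0898e+02, -3.1067e+02])]
[-0.26927107  0.24500987  2.11538364  0.          0.78119914 -0.29027107] [-0.1900401   0.62392984  1.82484428  0.          0.69281853 -0.2110401 ]
4.3333 [ 0.41117458 -0.09398612  0.03733302] [ 0.15082706 -0.58033405  1.10966131]
```

View pics/top1.png

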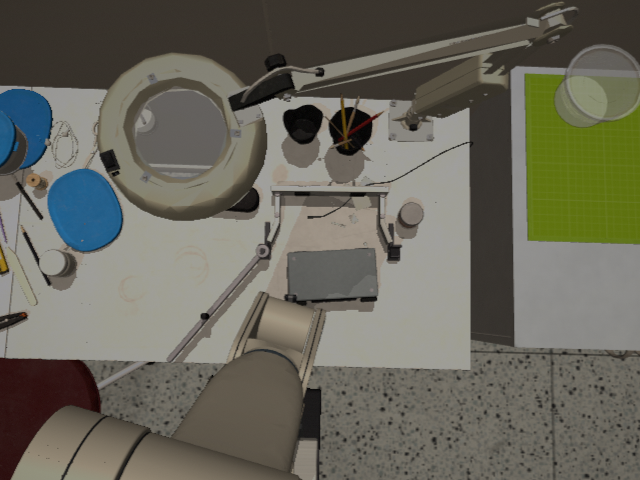

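The arm is in place in front of the left bumper, clear of the bar, and the lamp is well above it. Next I make the first left and right pushes, small ones, with contact sensing.

```bash
cat >> h.py <<'E'
Z=.037; X0=-.245
def go(x,y,rate): manip.servo_line(w(x,y,Z),rate=rate)
def push(y,xc,xto,fmax=30,step=.01):
    """approach to xc-8mm (predicted tcp contact), feel for contact, push to tcp bay-x xto, back off 15 mm"""
    go(xc-.020,y,.25); f0=F()[0]; go(xc-.008,y,.1); x=xc-.008; con=None; fp=0
    while x<xto-1e-4:
        x=min(x+(step if con is not None else .004),xto); go(x,y,.07); f=abs(F()[0]-f0); fp=max(fp,f)
        if con is None and f>2.5: con=x
        if f>fmax: break
    xe=bay(manip.get_position()); print("y%.3f contact %s end %.4f,%.4f fmax %.1f t %.1f"%(y,con,xe[0],xe[1],fp,manip.get_time()),flush=True)
    go(xe[0]-.015,y,.25); return con,xe[0]
def look():
    c=manip.camera("top"); p,a,s=box(c); b=bay(p); print("box bay x %.4f y %.4f yaw %.3f size"%(b[0],b[1],a-YAW),np.round(s,3),flush=True)
    return b,a-YAW
E
python3 - <<'E'
from h import *
look()
c,x=push(.073,-.213,-.187)
go(-.235,.073,.25); go(-.235,-.087,.3); look()
c,x=push(-.087,-.205,-.170)
look()
E
```

```text
box bay x -0.1279 y -0.0063 yaw 0.063 size [0.107 0.196]
y0.073 contact -0.205 end -0.1888,0.0737 fmax 6.2 t 6.5
box bay x -0.1190 y -0.0078 yaw -0.044 size [0.107 0.2  ]
y-0.087 contact -0.19299999999999998 end -0.1709,-0.0869 fmax 5.0 t 10.4
box bay x -0.1054 y -0.0010 yaw 0.096 size [0.107 0.2  ]
```

```bash
cat > loop.py <<'E'
from h import *
import sys
n=int(sys.argv[1]); side=int(sys.argv[2])
b,a=look()
for i in range(n):
    y=b[1]+side*.078
    face=b[0]-.065-side*.08*a-.008
    xto=min(face+.16*(side*a+.085),-.076)
    xa=min(face-.022, bay(manip.get_position())[0])
    go(xa,bay(manip.get_position())[1],.25); go(xa,y,.35)
    push(y,face-.001,xto)
    b,a=look(); side=-side
    if b[0]>-.008: break
E
python3 loop.py 4 1
```

```text
box bay x -0.1054 y -0.0011 yaw 0.095 size [0.107 0.2  ]
y0.077 contact -0.18294479201945957 end -0.1599,0.0781 fmax 7.6 t 13.7
box bay x -0.0920 y -0.0072 yaw -0.061 size [0.107 0.198]
y-0.085 contact -0.16684775212878292 end -0.1470,-0.0852 fmax 5.5 t 16.9
box bay x -0.0794 y -0.0011 yaw 0.067 size [0.107 0.199]
y0.077 contact -0.1547222833720494 end -0.1359,0.0778 fmax 6.9 t 20.2
box bay x -0.0681 y -0.0061 yaw -0.066 size [0.107 0.198]
y-0.084 contact -0.14340853900485878 end -0.1233,-0.0840 fmax 6.1 t 23.5
box bay x -0.0556 y 0.0012 yaw 0.065 size [0.106 0.199]
```

```bash
python3 loop.py 4 1
```

```text
box bay x -0.0555 y 0.0002 yaw 0.071 size [0.106 0.197]
y0.078 contact -0.13123717066867285 end -0.1119,0.0791 fmax 6.8 t 26.8
box bay x -0.0443 y -0.0048 yaw -0.067 size [0.107 0.197]
y-0.083 contact -0.11968591056510733 end -0.0994,-0.0828 fmax 6.2 t 30.0
box bay x -0.0322 y 0.0088 yaw 0.064 size [0.106 0.183]
y0.087 contact -0.10736825012301987 end -0.0883,0.0873 fmax 5.5 t 33.3
box bay x -0.0223 y -0.0043 yaw -0.072 size [0.105 0.198]
y-0.082 contact -0.09804050971715797 end -0.0771,-0.0824 fmax 6.3 t 36.6
box bay x -0.0089 y 0.0021 yaw 0.073 size [0.106 0.198]
```

```bash
cat > fin.py <<'E'
from h import *
x=bay(manip.get_position())[0]
go(-.1085,bay(manip.get_position())[1],.25); go(-.1085,.079,.35)
push(.079,-.088,-.066,fmax=16,step=.003)
go(-.1,.079,.25); go(-.1,-.078,.35)
push(-.078,-.083,-.066,fmax=16,step=.003)
look()
E
python3 fin.py
```

```text
y0.079 contact -0.08399999999999999 end -0.0701,0.0807 fmax 9.5 t 40.5
y-0.078 contact -0.07099999999999998 end -0.0693,-0.0786 fmax 12.7 t 43.9
box bay x 0.0043 y 0.0159 yaw 0.011 size [0.104 0.169]
```

```bash
sed -i 's/-.088,-.066,fmax=16,step=.003/-.074,-.050,fmax=19,step=.003/; s/-.083,-.066,fmax=16,step=.003/-.074,-.050,fmax=19,step=.003/; s/-\.1085/-.095/g; s/go(-\.1,/go(-.095,/g' fin.py
sed -i '$d' fin.py; cat >> fin.py <<'E'
go(-.12,-.078,.35)
c=manip.camera("top"); cv2.imwrite("pics/top2.png",cv2.resize(c["image"][170:370,160:425][:,:,::-1],None,fx=3,fy=3)); np.savez("cam2.npz",**c)
print(box(c),manip.get_time())
E
python3 fin.py
```

```text
y0.079 contact -0.06599999999999998 end -0.0691,0.0794 fmax 26.5 t 47.1
y-0.078 contact -0.06599999999999998 end -0.0690,-0.0778 fmax 20.4 t 49.9
(array([ 0.65701127, -0.17481415]), np.float32(0.03191971), [0.10377396643161774, 0.19852343201637268]) 50.4833
```

View pics/top2.png

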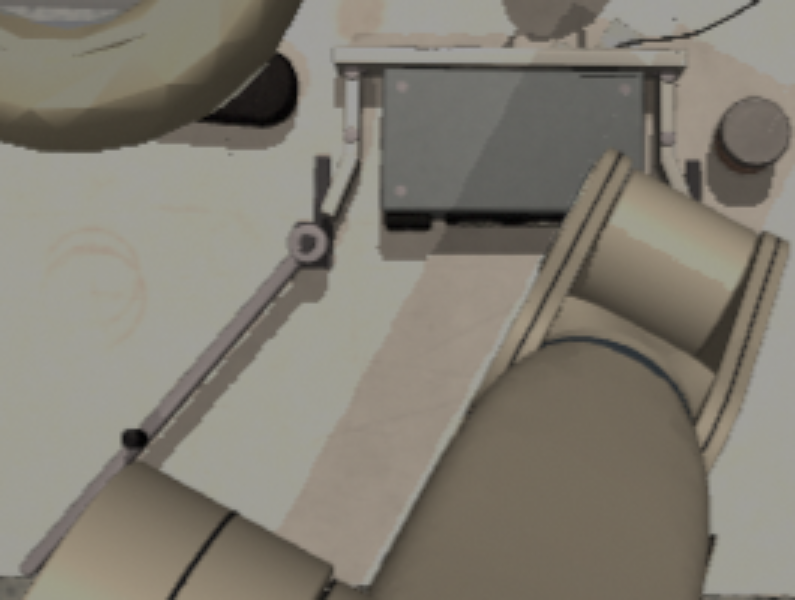

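Both ends stopped at the same x, at 20 N or more, and the picture shows the lid tight and square against the back stop (crop (384,68)–(645,70)). So the box is home and the bay's x origin is about 4 mm deeper than I estimated. The bar is unmoved, with its peg at (133,438) in the crop. Next I sweep it shut from behind.

```bash
cat > keep.py <<'E'
from h import *
P=np.array([.5725,-.0245]); r=.158; ZK=.060; E=ori(YAW)
def at(th,extra=0,z=ZK):
    d=np.array([-np.sin(th),-np.cos(th)]); n=np.array([-np.cos(th),np.sin(th)])
    off=.006+.008*abs(n[0])+.011*abs(n[1])+extra
    return np.r_[P+r*d+off*n,z]
ths=np.linspace(2.2,.12,9)
pts=[at(2.25,.014,.15),at(2.25,.014)]+[at(t) for t in ths]+[at(-.05)]
assert all(manip.solve_ik(p,E) is not None for p in pts)
p=manip.get_position(); manip.servo_line(np.r_[p[:2],.16],rate=.3)
manip.move_to(pts[0],E); manip.servo_line(pts[1],rate=.25); f0=np.array(manip.get_contact_force())[:2]
print(manip.get_time())
for t in ths:
    manip.servo_line(at(t),rate=.17); f=np.array(manip.get_contact_force())[:2]-f0; print("%.2f"%t,np.round(f,1),round(manip.get_time(),1),flush=True)
    if np.hypot(*f)>12: print("stop"); break
else:
    for t in np.arange(.09,-.12,-.025):
        manip.servo_line(at(t),rate=.06); f=np.array(manip.get_contact_force())[:2]-f0; print("%.3f"%t,np.round(f,1),round(manip.get_time(),1),flush=True)
        if np.hypot(*f)>8: break
    q=manip.get_position(); print(q)
    manip.servo_line(q-[.05,0,0],rate=.2); q=manip.get_position(); manip.servo_line(q+[0,0,.1],rate=.3)
    c=manip.camera("top"); cv2.imwrite("pics/top3.png",cv2.resize(c["image"][170:370,160:425][:,:,::-1],None,fx=3,fy=3))
    s=manip.camera("side"); cv2.imwrite("pics/side3.png",cv2.resize(s["image"][130:350,200:440][:,:,::-1],None,fx=3,fy=3)[:600])
    print(manip.get_time())
E
python3 keep.py
```

```text
52.9083
2.20 [-0.9  0.6] 53.2
1.94 [-0.3  0.6] 53.6
1.68 [0.3 0.3] 54.0
1.42 [-0.2  1.1] 54.4
1.16 [-0.2  0.6] 54.8
0.90 [-0.6  0.9] 55.1
0.64 [-0.4  0.2] 55.5
0.38 [-0.2  0.3] 55.9
0.12 [-1.1 -0.4] 56.4
0.090 [-0.8  0.2] 56.6
0.065 [-0.5  0.8] 56.9
0.040 [-0.4  1.2] 57.1
0.015 [-0.  -0.3] 57.4
-0.010 [-1.1 -0.4] 57.6
-0.035 [-0.1  0.1] 57.9
-0.060 [-0.3  0.1] 58.1
-0.085 [-1.2 -0.5] 58.4
-0.110 [-0.1  0.3] 58.6
[ 0.57506741 -0.18322922  0.06003515]
59.5833
```

View pics/top3.png

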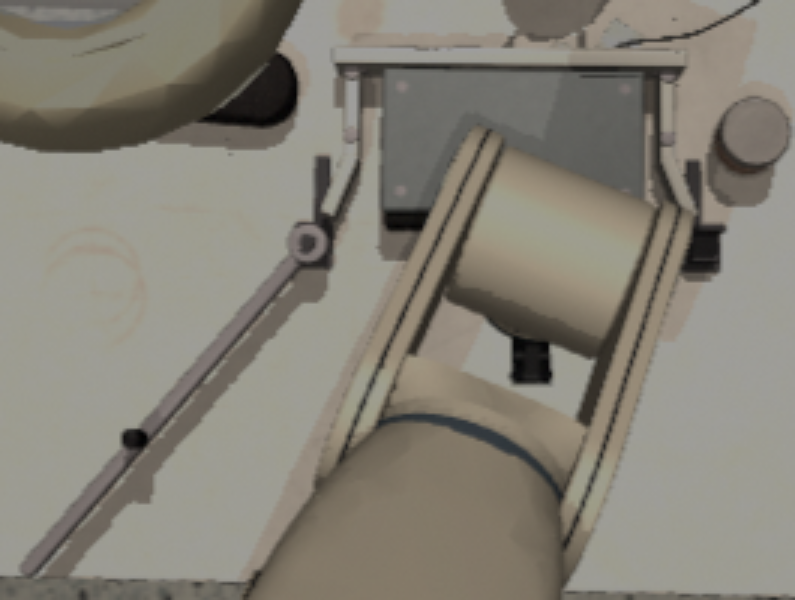

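View pics/side3.png

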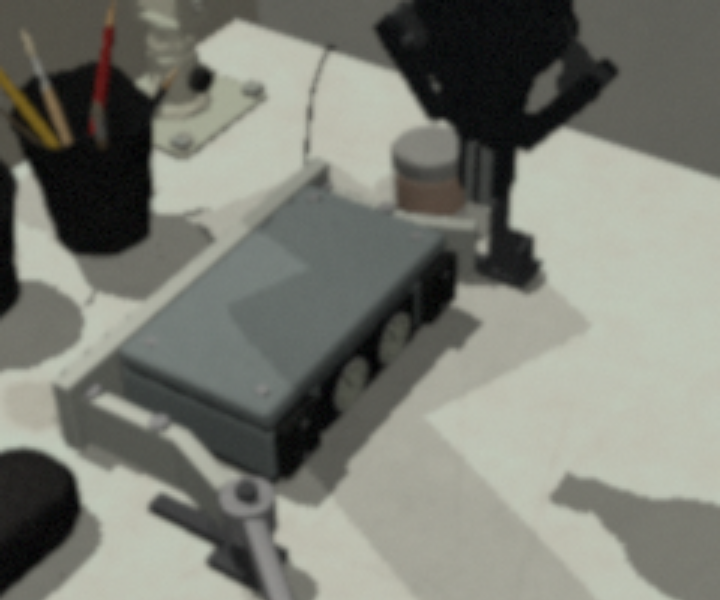

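The bar hasn't moved (peg still at (133,438) in the crop, bar at (250,500)–(270,590) in the side crop), so the finger missed it. Before retrying I'll check the gripper width and where the TCP and fingertips project, which costs no clock time.

```bash
python3 - <<'E'
from h import *
print(manip.get_time(),manip.get_width(),manip.get_position(),manip.get_ee_rot(),manip.get_grip_force())
c=dict(np.load("cam_top.npz"))
p=manip.get_position()
T=lambda q:np.round((proj(c,q)-[160,170])*3)
for dz in (0,-.022): print("top",T(p+[0,0,dz]))
P=np.array([.5725,-.0245]);
for q in [(.471,.101,.054),(.456,.084,.054),(.4448,.0685,.054)]: print(T(q))
s=manip.camera("side")
for dz in (.05,0,-.022): print("side",(proj(s,p+[0,0,dz])-[200,130])*3)
E
```

```text
59.5833 -0.0002697704809367136 [ 0.52439831 -0.18308418  0.15949017] [-2.19703113e+00 -2.24418006e+00  6.47449914e-04] 0.0
top [524. 301.]
top [522. 303.]
[133. 372.]
[155. 393.]
[176. 409.]
side [486.00989967 136.02599624]
side [482.12553088 215.41289575]
side [480.51941161 248.2380046 ]
```

```bash
python3 - <<'E'
import cv2
im=cv2.imread("pics/side3.png"); print(im.shape)
cv2.imwrite("pics/side3c.png",cv2.resize(im[0:300,300:720],None,fx=1.9,fy=1.9))
E
```

```text
(600, 720, 3)
```

View pics/side3c.png

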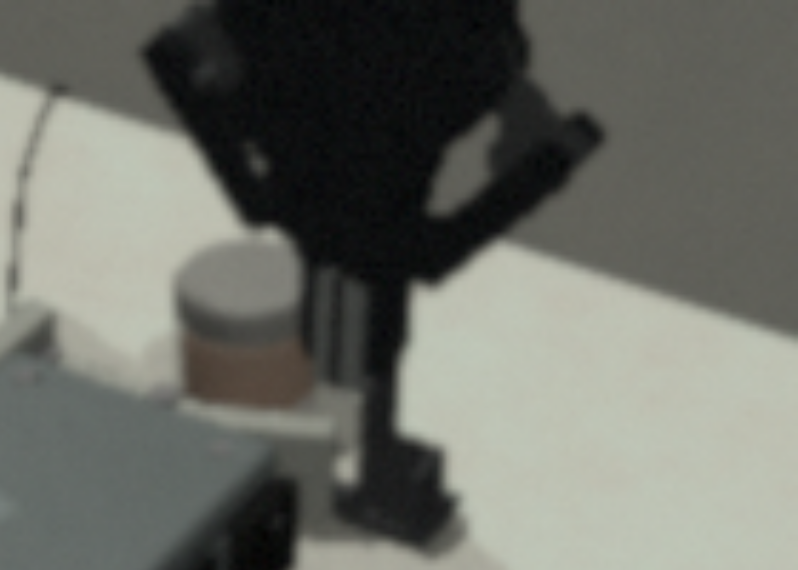

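The fingertips in the side view end at about row 203 of the crop, level with or slightly above the TCP's projection (row 215). So they ride higher than I assumed and passed over the 54 mm bar, which means tips ≥ TCP − 6 mm. I'll retry with the TCP at 22 mm and watch vertical force on the way down.

```bash
cat > keep2.py <<'E'
from h import *
P=np.array([.5725,-.0245]); r=.145; ZK=.022; E=ori(YAW)
def at(th,extra=0,z=ZK):
    d=np.array([-np.sin(th),-np.cos(th)]); n=np.array([-np.cos(th),np.sin(th)])
    return np.r_[P+r*d+(.006+.008*abs(n[0])+.011*abs(n[1])+extra)*n,z]
ths=[2.05,1.75,1.45,1.15,.85,.55,.3,.1]
assert all(manip.solve_ik(p,E) is not None for p in [at(2.25,.014,.14),at(2.25,.014)]+[at(t) for t in ths])
manip.move_to(at(2.25,.014,.14),E); manip.servo_line(at(2.25,.014,.04),rate=.3)
f0=np.array(manip.get_contact_force()); manip.servo_line(at(2.25,.014),rate=.1)
f=np.array(manip.get_contact_force())-f0; print("down",np.round(f,1),manip.get_position()[2],manip.get_time())
if f[2]>6: manip.servo_line(at(2.25,.014,.03)); raise SystemExit
for t in ths:
    manip.servo_line(at(t),rate=.2 if t>.4 else .13); f=np.array(manip.get_contact_force())-f0; print("%.2f"%t,np.round(f,1),round(manip.get_time(),2),flush=True)
    if np.hypot(*f[:2])>12: raise SystemExit("stop")
for t in np.arange(.06,-.13,-.03):
    manip.servo_line(at(t),rate=.06); f=np.array(manip.get_contact_force())-f0; print("%.3f"%t,np.round(f,1),round(manip.get_time(),2),flush=True)
    if np.hypot(*f[:2])>6: break
q=manip.get_position(); print(q)
manip.servo_line(q-[.05,0,0],rate=.25)
s=manip.camera("side"); cv2.imwrite("pics/side4.png",cv2.resize(s["image"][130:350,200:440][:,:,::-1],None,fx=2.5,fy=2.5))
print(manip.get_time())
E
python3 keep2.py
```

```text
down [ 0.3 -0.9 -0.5] 0.02310205104764061 61.5333
2.05 [ 1.3 -0.5  0.3] 61.9
1.75 [0.8 0.2 0. ] 62.27
1.45 [ 1.6 -0.5 -0.7] 62.64
1.15 [ 0.5 -0.4 -0.4] 63.0
0.85 [ 0.7  0.  -1. ] 63.37
0.55 [ 0.7 -0.6 -1.1] 63.74
0.30 [ 0.3 -0.8  0.3] 64.18
0.10 [ 0.8  0.6 -0.3] 64.58
0.060 [ 0.4 -0.7 -1.4] 64.83
0.030 [ 0.7 -1.  -1.2] 65.08
0.000 [-13.2  -1.2   9.2] 65.33
[ 0.55434364 -0.16888025  0.02156433]
65.7417
```

View pics/side4.png

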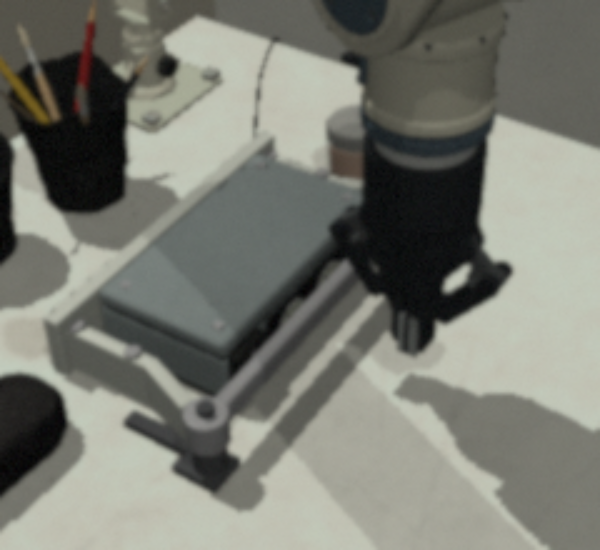

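```bash
python3 - <<'E'
from h import *
manip.servo_line(manip.get_position()+[-.07,-.0,.05],rate=.3)
s=manip.camera("side"); c=manip.camera("top"); print(manip.get_time())
P=np.array([.5725,-.0245]); im=cv2.cvtColor(s["image"],cv2.COLOR_RGB2GRAY)
for th in (-.02,0.02,.06):   # predicted front top edge of bar
    d=np.array([-np.sin(th),-np.cos(th)]); n=np.array([-np.cos(th),np.sin(th)])
    print(th,[np.round(proj(s,np.r_[P+r*d+.006*n,.054]),1).tolist()+np.round(proj(c,np.r_[P+r*d+.006*n,.054]),1).tolist() for r in (.05,.15,.25,.3)])
f=lambda i,p:cv2.resize(i[p[1]:p[1]+85,p[0]:p[0]+195][:,:,::-1],(780,340-40),interpolation=cv2.INTER_CUBIC)
cv2.imwrite("pics/last.png",np.vstack([f(s["image"],(255,200)),f(c["image"],(240,180))]))
E
```

```text
66.275
-0.02 [[302.1, 278.4, 285.1, 253.3], [333.9, 244.3, 329.4, 253.8], [361.3, 215.0, 373.5, 254.3], [373.6, 201.8, 395.5, 254.5]]
0.02 [[303.0, 279.0, 284.9, 254.2], [336.7, 245.6, 329.2, 256.4], [365.8, 216.8, 373.3, 258.6], [378.9, 203.8, 395.3, 259.8]]
0.06 [[303.9, 279.5, 284.8, 255.0], [339.4, 247.0, 328.9, 259.0], [370.2, 218.7, 372.9, 263.0], [384.2, 206.0, 394.9, 265.0]]
```

View pics/last.png

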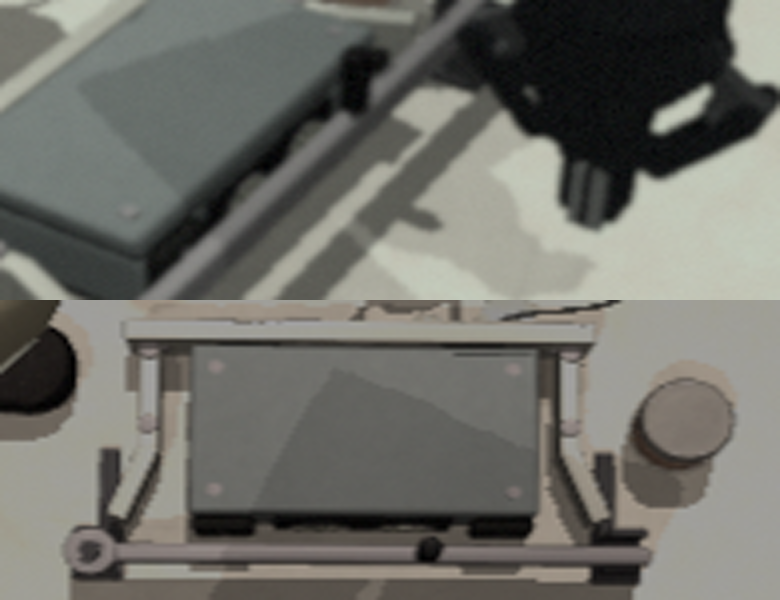

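The final picture shows the bar running parallel to the back stop with its end in the catch at (650,556). Its front edge lies within about half a pixel of the shut prediction. The box is square against the stop, the jar hasn't moved, and the arm is clear.

```bash
python3 -c "
from rig import manip
print(manip.sign_off(),manip.get_time())"
```

```text
the job is handed in; nothing more can be done
the job is handed in; nothing more can be done
```

The dry box is home and square against the back stop, the keeper bar is shut at its catch after a first sweep passed over it, and I handed the job in at about 66 s with the arm clear; no verdict was shown.

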